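# Put the inspection set back in the gauge tray

### The arm

A 6-joint arm with a two-finger parallel gripper is mounted at the origin on the work surface. World frame = base frame: x ahead of the robot, y to its left, z up, the work surface at z = 0. Lengths are in m, angles in degrees, forces in N, time in s.
With the tool pointing down it reaches from about 0.4 to 0.825 m from the base axis. Payload 7 kg.
Tool frame: the origin (TCP) lies on the centre line of the jaws, within the pads' length; the fingertips stand 22 mm ahead of it and the grasp point (between the pads) lies 3 mm ahead of it; z points along the fingers, y is the line along which they close (so a half turn about z gives the same grasp; the last joint's range is limited). The gripper opens to 88 mm and grips with 3 to 60 N. Pads are 19 mm wide; open, the fingers measure 130 mm over their backs; the gripper's body (78 mm by 193 mm) begins 47 mm behind the grasp point.
Start: joints at [-49.154, 20.546, 0.682, 0, -70.136, -16.507], TCP at [0.278, -0.615, 0.214] pointing down, gripper open.
Joint ranges: [-176.03, 176.03], [-82.01, 121.73], [-58.28, 71.71], [-173.87, 95.51], [-174.79, -0.11], [-173.66, 173.66]. Speed limits (degrees/s): [136.94, 136.94, 172.46, 180, 180, 180].

### API

Orientations are given as [roll, pitch, yaw] about the fixed x, y, z axes, in that order (R = Rz(yaw) Ry(pitch) Rx(roll)).
In Python, from plant import get_state, cams, r gives the robot as it stands.
- The arm moves only by the tool apply_moves, never from a script. Its argument "targets" is a list of rows, each an object with "dp": the shift along the world's x, y, z in m, a list of three; "yaw": the turn about the world's z in degrees. In form: [{"dp": [x, y, z], "yaw": yaw}, ...]. A call has 1 to 20 rows; each row is the pose to reach, as a shift and turn from the pose commanded when the call began; what a row does not reach only later rows make up. A row lasts 1/12 s, in which the tool goes at most 41.7 mm and 7.16 degrees, less where a joint would pass 70% of its speed; a pose out of reach is approached as far as the arm can. A call with a gripper value outside its range is refused whole. "grip" is the gripper command: -1 is fully open, 1 is shut, values between are in proportion, set as the call begins (left out, the last holds). The fingers move at their own pace and stop on an object; "squeeze" is the grip in N (left out, the last holds). Time passes only in rows, so rows that repeat a pose let the fingers close. It gives the time, the measured TCP pose, the force, the opening and the grip force at its end, in the units of the state.
- get_state(): the state, without advancing time (a new reading comes with each control period).
- cams.capture(name): name is "scene" or "top" or "wrist"; returns a dict with "image" (420x560x3 uint8, red, green, blue), "range_z" (420x560 float32, m along the optical axis (not along the pixel's ray), 0 where there is no reading), "fx", "fy", "cx", "cy" (pixels), "k1" (the pictures are not rectified: a ray, as slopes to the right and down, at radius r is drawn at 1 + k1 r^2 times it, then the intrinsics apply), "R" (3x3) and "t" (3): a world point X has camera coordinates R X + t; the wrist camera has in their place "T_tool_cam" (4x4, takes a point from camera to tool coordinates, whose origin is the TCP and whose axes are the flange's). Camera axes: x right, y down, z forward; pixel columns grow to the right and rows downward; lengths in m; the calibration is good to about 2 mm. A picture is of the moment at which its call begins: read the wrist's pose just before it.
- r.close_job(): hands the job in; it is judged then, once.
The state is a dict: "time_s": time; "joints": joint angles; "qd": joint speeds; "joint_torque": joint torques, N m; "tcp_pos": TCP position; "eef_rot": TCP orientation; "contact_force": force on the tool from outside, world axes, zero at the start; "moment": the same for the moment, N m; "gripper_width": finger opening in m; "gripper_force": force on a finger pad.
Only numpy, scipy, OpenCV 4.12 (cv2) and the standard library are available. Lean on these libraries where they do the work, as an engineer would, in place of code of your own. Each camera call takes 0.05 s, during which the arm holds its last target. There are 200 camera calls.

### The job

The measuring is finished: put the setting ring, the reference sphere, the vee block and the drilled block back in the gauge tray, each lying flat and the same way up as now on the floor of the pocket cut for it. They are precision pieces, so set them down gently and do not drop them. The thin-walled bushing and the slotted block are workpieces: leave them standing where they are.

Things in the scene. Friction and masses are not known exactly. Their poses are not given: they have to be found in the camera images.
- setting_ring: Setting ring gauge: a thick-walled steel ring, outside diameter 60, bore 32, height 25 mm, with a band of dark knurling round the outside. Lies flat. Origin: centre of its underside; z up along the bore. To be put in ring_insert.
- reference_sphere: Reference sphere: a white ceramic ball of 25 mm diameter on a short thin stem over a round steel foot of 44 mm diameter and 24 mm height; 64.5 mm tall in all, ball centre 52 mm up. Stands upright. Best gripped across the foot. Origin: centre of its underside; z up. To be put in sphere_insert.
- vee_block: Vee block: steel block 60 (x) by 40 (y) by 36 mm high with an open 90 degree vee, 28 mm wide at the top, running along x in its top face, and a dark groove along each side. Lies with the vee up. Origin: centre of its underside; x along the vee, z up. To be put in vee_insert, x along the insert's x (either way round).
- drilled_block: Drilled setup block: flat steel block 75 (x) by 50 (y) by 25 mm high with many dark drilled holes in its faces. Lies flat. Origin: centre of its underside; x along its length, z up. To be put in drilled_insert, x along the insert's x (either way round).
- bushing: Workpiece, not part of the set: plain thin-walled steel bushing, outside diameter 57, bore 45, height 30 mm, no knurling. Looks like the setting ring but stays where it is. Origin: centre of its underside; z up.
- slotted_block: Workpiece, not part of the set: steel block 64 (x) by 44 (y) by 34 mm high with a square-bottomed slot 16 mm wide and 14 mm deep along x in its top and four small holes. Looks like the vee block but stays where it is. Origin: centre of its underside.
- ring_insert: Fixed dark grey insert of the gauge tray, 104 x 104 x 14 mm, with one round pocket of 76 mm diameter (the larger of the two round pockets), 8 mm deep, with a lighter floor. Origin: centre of its underside, below the pocket's centre; pocket floor 6 mm, top face 14 mm above it; z up. The four inserts lie 106 mm apart, two by two in any order, in a tray with a lower rim.
- sphere_insert: Fixed dark grey insert of the gauge tray, 104 x 104 x 14 mm, with one round pocket of 60 mm diameter (the smaller of the two round pockets), 8 mm deep, with a lighter floor. Origin: centre of its underside, below the pocket's centre; pocket floor 6 mm, top face 14 mm above it; z up. The four inserts lie 106 mm apart, two by two in any order, in a tray with a lower rim.
- vee_insert: Fixed dark grey insert of the gauge tray, 104 x 104 x 14 mm, with one rectangular pocket 76 mm (x) by 56 mm (y) (the smaller of the two rectangular pockets), 8 mm deep, with a lighter floor. Origin: centre of its underside, below the pocket's centre; pocket floor 6 mm, top face 14 mm above it; z up. The four inserts lie 106 mm apart, two by two in any order, in a tray with a lower rim.
- drilled_insert: Fixed dark grey insert of the gauge tray, 104 x 104 x 14 mm, with one rectangular pocket 91 mm (x) by 66 mm (y) (the larger of the two rectangular pockets), 8 mm deep, with a lighter floor. Origin: centre of its underside, below the pocket's centre; pocket floor 6 mm, top face 14 mm above it; z up. The four inserts lie 106 mm apart, two by two in any order, in a tray with a lower rim.
Not all that is in view belongs to the job. What is shaped like the drilled_block but brown or turquoise is not meant. What is shaped like the drilled_insert but turquoise is not meant.

How it is judged:
By the outcome, as a careful person would: the job done as asked, in the order asked, and still so for the second after the job is handed in, with the robot touching nothing.
It also fails if it takes over 120 s, if anything falls off the work surface, if the arm or the gripper's body presses on something with over 40 N, if the wrist force passes 120 N, or if a joint passes its speed limit or range.

## Working session

There is one attempt and no reset: what is moved stays moved. The work goes in short steps, Python scripts to look and compute and a tool call to move; the robot and the scene stay as the last step left them, time stands still between calls to the robot, and variables do not carry over. Pictures are saved under pics/ and viewed, at most 14 in all, crops included, and the job is handed in when it is done.

Besides the shell and the picture viewer there is one more tool, called after ">>>" by a JSON object that holds its "name" and its "arguments", one argument or row to a line. apply_moves: Moves the arm, as the interface text tells. Its arguments: {"type":"object","properties":{"targets":{"type":"array","items":{"type":"object","properties":{"dp":{"type":"array","items":{"type":"number"}},"yaw":{"type":"number"}}}},"grip":{"type":"number"},"squeeze":{"type":"number"}},"required":["targets"]}

```bash
mkdir -p pics; ls; python3 - <<'E'
from plant import get_state,cams,r
import cv2
for n in ("top","scene"):
    c=cams.capture(n); cv2.imwrite(f"pics/{n}0.png",cv2.resize(c["image"][:,:,::-1],(800,600),interpolation=cv2.INTER_CUBIC)); print(n,c["fx"],c["fy"],c["cx"],c["cy"],c["k1"],c["R"],c["t"])
s=get_state();print(s)
E
```

```text
pics
top 458.74730405320776 458.74730405320776 278.5802379125508 216.31256067679658 0.03606830879076407 [[-0.01274431 -0.99977494  0.01696029]
 [-0.99566772  0.01112591 -0.09231475]
 [ 0.09210528 -0.0180633  -0.99558542]] [-0.02448072  0.52321877  0.91828861]
scene 465.54840699305817 465.54840699305817 281.3149104559413 203.11247467571 0.0027490141237098615 [[-0.73310218  0.67998844 -0.01330079]
 [ 0.51319131  0.54023136 -0.66692185]
 [-0.44631365 -0.49574771 -0.74500895]] [ 0.38119701 -0.24315877  1.22882464]
{'time_s': 0.1, 'joints': array([-4.91534986e+01,  2.05874033e+01,  6.39645846e-01, -1.56537126e-02,
       -7.01361459e+01, -1.65067102e+01]), 'qd': array([ 0.02086399, -0.10515631,  0.08071608,  0.06485107,  0.09908482,
       -0.06979725]), 'joint_torque': array([-3.07505288e-03, -5.84162629e+01,  2.93753797e+01,  7.01547593e+00,
        1.02200807e-02, -3.02482033e-05]), 'tcp_pos': array([ 0.27797633, -0.61461375,  0.21282686]), 'eef_rot': array([ 1.79915373e+02, -9.73132088e-03, -1.55665531e+02]), 'contact_force': array([-0.30390389, -0.04922476,  0.319406  ]), 'moment': array([-0.01160392,  0.03416305,  0.02448528]), 'gripper_force': 0.0, 'gripper_width': 0.0877491816214668}
```

View pics/top0.png

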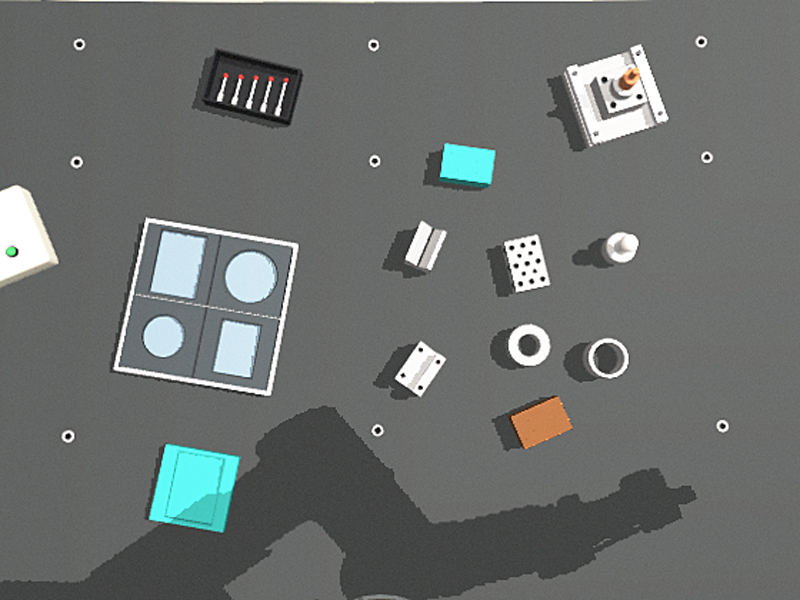

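View pics/scene0.png

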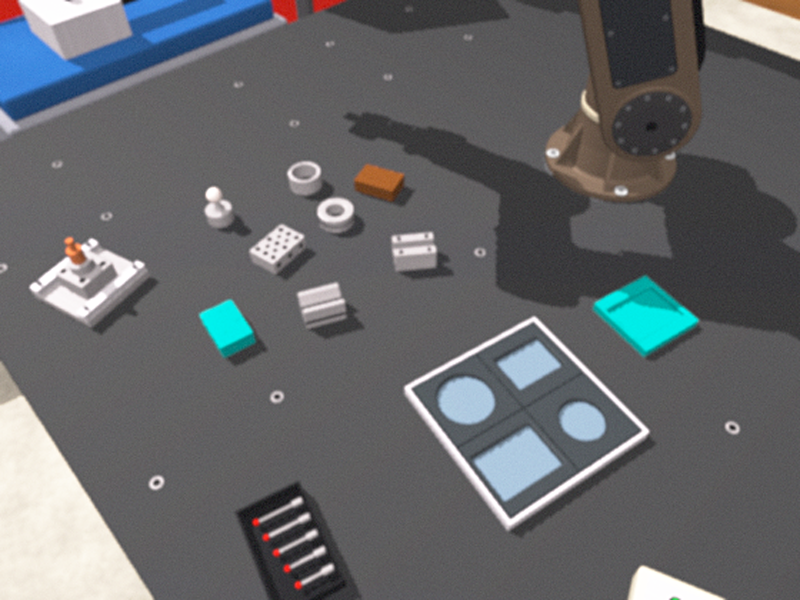

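The top picture is about 1.43× native size and shows the candidates below.
- **Ring:** thick wall with a small bore at (529,345). The thin-walled bushing is at (607,357).
- **Vee block:** V-groove at (425,247). The slotted block, with its four holes, is at (420,368).
- **Drilled block:** at (526,264). The turquoise (467,165) and brown (541,422) blocks are decoys.
- **Sphere:** at (621,247).
- **Pockets:** drilled at (179,264), ring at (251,277), sphere at (163,336), vee at (237,349). The turquoise insert at (195,487) is a decoy.

Next I'll check these in a close crop and measure by depth.

```bash
cat > h.py <<'E'
import numpy as np, cv2
from plant import get_state,cams,r
from scipy.spatial.transform import Rotation as Ro
def pose(c,s=None):
    if "R" in c: return c["R"].T, -c["R"].T@c["t"]
    T=np.eye(4);T[:3,:3]=Ro.from_euler("xyz",s["eef_rot"],degrees=True).as_matrix();T[:3,3]=s["tcp_pos"]
    T=T@c["T_tool_cam"];return T[:3,:3],T[:3,3]
def rays(c):
    v,u=np.mgrid[:420,:560].astype(float)
    return undist(c,u,v)
def undist(c,u,v):
    xd=(u-c["cx"])/c["fx"];yd=(v-c["cy"])/c["fy"];x,y=xd,yd
    for _ in range(8):
        k=1+c["k1"]*(x*x+y*y);x,y=xd/k,yd/k
    return np.stack([x,y,np.ones_like(x)],-1)
def cloud(c,s=None):
    R,o=pose(c,s);return (rays(c)*c["range_z"][...,None])@R.T+o
def onplane(c,u,v,z,s=None):
    R,o=pose(c,s);d=undist(c,np.asarray(u,float),np.asarray(v,float))@R.T
    return o+d*((z-o[2])/d[...,2])[...,None]
E
python3 - <<'E'
from h import *
c=cams.capture("top");P=cloud(c);np.save("P.npy",P)
im=c["image"];cv2.imwrite("pics/crop1.png",cv2.resize(im[140:290,260:460][:,:,::-1],(800,600),interpolation=cv2.INTER_CUBIC))
z=P[...,2];m=((z>.012)&(z<.12)&(c["range_z"]>0)).astype(np.uint8)
n,l,st,ce=cv2.connectedComponentsWithStats(m)
print("floor z",np.median(z[300:310,330:400]))
for i in range(1,n):
    if 60<st[i,4]<9000:
        q=P[l==i]; 
        zt=np.percentile(q[:,2],90);t=q[(q[:,2]>zt-.006)]
        R=cv2.minAreaRect((t[:,:2]*1000).astype(np.float32))
        print((ce[i]*800/560).round(),st[i,4],"ztop",zt.round(4),[np.round(x,1) for x in R],"med",np.median(t[:,:2],0).round(4))
E
```

```text
floor z 0.0014922510703886394
[250.  86.] 732 ztop 0.0234 [array([860.2, 181.3]), array([132. ,  83.1]), np.float64(76.1)] med [0.8605 0.1853]
[615.  95.] 3071 ztop 0.0562 [array([ 836.2, -355. ]), array([36.9, 30.9]), np.float64(55.6)] med [ 0.8352 -0.3535]
[466. 165.] 890 ztop 0.0271 [array([ 736. , -134.2]), array([74.6, 51.6]), np.float64(82.4)] med [ 0.7353 -0.1347]
[ 21. 237.] 1859 ztop 0.038 [array([636.6, 515.2]), array([118.6,  72.8]), np.float64(23.9)] med [0.6289 0.5048]
[205. 310.] 7547 ztop 0.0201 [array([532.4, 244.6]), array([223.2, 223. ]), np.float64(79.7)] med [0.5221 0.245 ]
[424. 247.] 587 ztop 0.0367 [array([613.2, -70.7]), array([39.6, 60.5]), np.float64(66.1)] med [ 0.6125 -0.0705]
[620. 248.] 388 ztop 0.0616 [array([ 609.6, -355.4]), array([22.7, 20.7]), np.float64(41.6)] med [ 0.6083 -0.3544]
[525. 264.] 904 ztop 0.0269 [array([ 587.6, -217.2]), array([74.8, 50.5]), np.float64(11.8)] med [ 0.5869 -0.2169]
[527. 345.] 525 ztop 0.0266 [array([ 470.2, -216.4]), array([59. , 57.4]), np.float64(89.4)] med [ 0.4697 -0.2165]
[606. 358.] 365 ztop 0.0313 [array([ 449.4, -328.3]), array([55.7, 54.9]), np.float64(15.7)] med [ 0.45   -0.3292]
[420. 368.] 694 ztop 0.0354 [array([437.5, -60.3]), array([44.1, 63.4]), np.float64(54.6)] med [ 0.4374 -0.0602]
[540. 422.] 971 ztop 0.0266 [array([ 360.5, -231.3]), array([50.1, 76.7]), np.float64(22.8)] med [ 0.3604 -0.2307]
[194. 487.] 1150 ztop 0.0162 [array([275.8, 258.6]), array([106. , 105.2]), np.float64(78.6)] med [0.277  0.2594]
```

View pics/crop1.png

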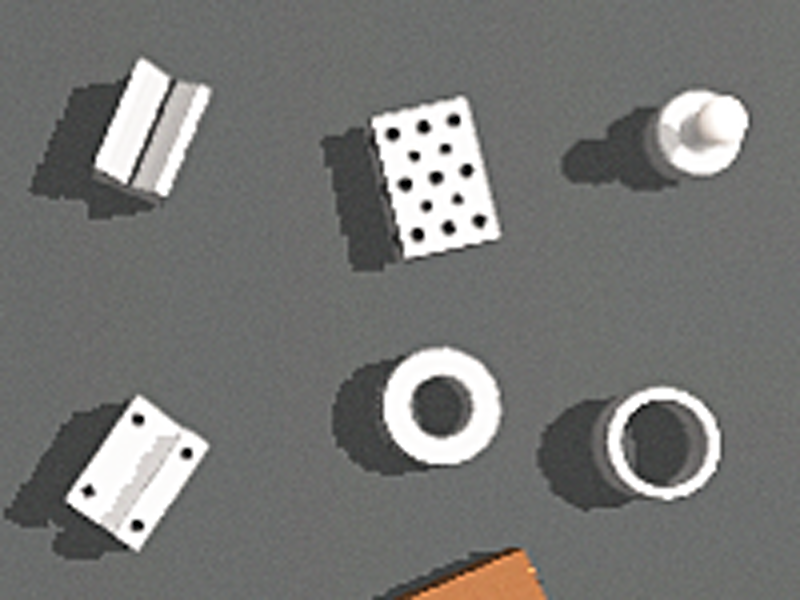

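The crop confirms the choice: vee (150,130), drilled (435,175), sphere (705,130), ring (441,405). The bushing (663,443) and slotted block (137,473) stay. Now I'll measure the pockets and the sphere's foot.

```bash
python3 - <<'E'
from h import *
c=cams.capture("top");P=cloud(c);im=c["image"].astype(int)
m=((im[...,2]>im[...,0]+12)&(im[...,0]>120)).astype(np.uint8)
n,l,st,ce=cv2.connectedComponentsWithStats(m)
for i in range(1,n):
    if 400<st[i,4]<4000:
        v,u=np.nonzero(l==i);q=onplane(c,u,v,.006)
        R=cv2.minAreaRect((q[:,:2]*1000).astype(np.float32));a=1000*np.sqrt(1)
        print((ce[i]*800/560).round(),st[i,4],"z",np.median(P[l==i][:,2]).round(4),[np.round(x,1) for x in R],"mean",q.mean(0)[:2].round(4))
for (a,b,R0,zl,zh,name) in ((.608,-.354,.04,.018,.033,"foot"),(.470,-.2164,.04,.02,.03,"ring")):
    q=P[(np.hypot(P[...,0]-a,P[...,1]-b)<R0)&(P[...,2]>zl)&(P[...,2]<zh)]
    (x,y),rad=cv2.minEnclosingCircle((q[:,:2]*1000).astype(np.float32));print(name,len(q),x,y,rad)
q=P[(P[...,2]>.035)&(np.hypot(P[...,0]-.608,P[...,1]+.354)<.04)];print("ball",q.max(0),np.median(q,0))
E
```

```text
[178. 264.] 1362 z 0.0105 [array([594.4, 289.7]), array([64.8, 91.5]), np.float64(79.7)] mean [0.5939 0.2898]
[250. 276.] 1019 z 0.0106 [array([575.1, 184. ]), array([74.1, 72.8]), np.float64(0.2)] mean [0.5751 0.1847]
[163. 336.] 638 z 0.0106 [array([489.7, 309.3]), array([56.1, 57.2]), np.float64(45.5)] mean [0.4895 0.3092]
[236. 348.] 985 z 0.0106 [array([470.3, 203.7]), array([55.3, 75.7]), np.float64(79.5)] mean [0.47   0.2039]
foot 241 609.6009521484375 -355.6953125 22.0704288482666
ring 476 469.00531005859375 -216.52056884765625 30.077884674072266
ball [ 0.62046702 -0.34337719  0.06640124] [ 0.60806771 -0.35250733  0.05991237]
```

>>> {"name": "apply_moves", "arguments": {
  "targets": [
    {"dp":[0.016,0.033,0],"yaw":-3},
    {"dp":[0.032,0.066,0],"yaw":-6},
    {"dp":[0.048,0.1,0],"yaw":-9},
    {"dp":[0.064,0.133,0],"yaw":-12},
    {"dp":[0.08,0.166,0],"yaw":-15},
    {"dp":[0.096,0.2,0],"yaw":-18},
    {"dp":[0.112,0.233,0],"yaw":-21},
    {"dp":[0.128,0.266,0],"yaw":-24},
    {"dp":[0.144,0.3,0],"yaw":-27},
    {"dp":[0.16,0.332,0],"yaw":-30},
    {"dp":[0.176,0.365,0],"yaw":-33},
    {"dp":[0.192,0.398,-0.004],"yaw":-34.6},
    {"dp":[0.192,0.398,-0.014],"yaw":-34.6},
    {"dp":[0.192,0.398,-0.014],"yaw":-34.6},
    {"dp":[0.192,0.398,-0.014],"yaw":-34.6}
  ],
  "grip": -1,
  "squeeze": 45
}}

```text
time_s: 1.45
tcp_pos: [0.4697, -0.2167, 0.1993]
eef_rot: [-180.0, -0.1, 169.8]
contact_force: [-0.4, -0.6, 0.0]
gripper_width: 0.0874
gripper_force: 0.0
```

```bash
cat >> h.py <<'E'
def wr(name=None):
    s=get_state();c=cams.capture("wrist")
    if name: cv2.imwrite(f"pics/{name}.png",cv2.resize(c["image"][:,:,::-1],(800,600)))
    return s,c,cloud(c,s)
def rect(P,zl,zh,ctr,rad):
    q=P[(P[...,2]>zl)&(P[...,2]<zh)&(np.hypot(P[...,0]-ctr[0],P[...,1]-ctr[1])<rad)]
    x=(q[:,:2]*1000).astype(np.float32)
    print(len(q),"z",np.median(q[:,2]).round(4),"rect",[np.round(a,1) for a in cv2.minAreaRect(x)],"circ",cv2.minEnclosingCircle(x))
E
python3 - <<'E'
from h import *
s,c,P=wr("w1");print(s["tcp_pos"],s["eef_rot"],s["contact_force"],s["joints"])
rect(P,.02,.032,(.47,-.2165),.045)
print("floor",np.percentile(P[...,2][c["range_z"]>0],[20,50]))
E
```

```text
[ 0.46972415 -0.21674961  0.19928744] [-1.79988156e+02 -8.24040942e-02  1.69820495e+02] [-0.40751211 -0.56967309  0.02023601] [-3.00705070e+00  6.29540633e+00 -2.01620336e+01  1.63214191e-03
 -6.36257981e+01 -9.71731723e+01]
1429 z 0.025 rect [array([ 468.6, -218. ]), array([59. , 58.8]), np.float64(79.9)] circ ((469.1554260253906, -217.98500061035156), 29.923328399658203)
floor [-0.00021101  0.00097141]
```

View pics/w1.png

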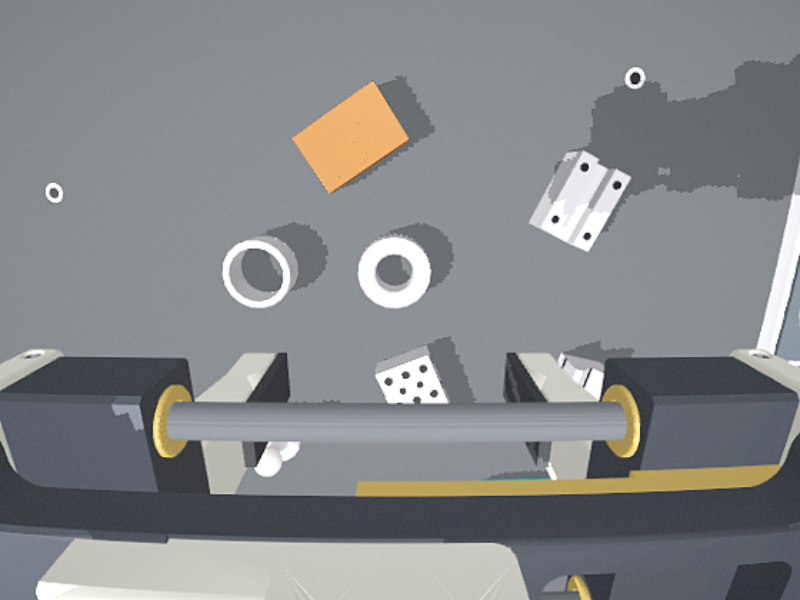

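The wrist view shows the ring at (394,270) beside the bushing at (258,270). Depth puts it at (0.469, −0.2178), top at 25 mm, which agrees with the top camera. I'll descend and grip.

>>> {"name": "apply_moves", "arguments": {
  "targets": [
    {"dp":[-0.001,-0.001,-0.03]},
    {"dp":[-0.001,-0.001,-0.065]},
    {"dp":[-0.001,-0.001,-0.1]},
    {"dp":[-0.001,-0.001,-0.13]},
    {"dp":[-0.001,-0.001,-0.15]},
    {"dp":[-0.001,-0.001,-0.16]},
    {"dp":[-0.001,-0.001,-0.166]},
    {"dp":[-0.001,-0.001,-0.166]},
    {"dp":[-0.001,-0.001,-0.166]}
  ]
}}

```text
$.targets[0]: bad value
```

>>> {"name": "apply_moves", "arguments": {
  "targets": [
    {"dp":[0,0,0]},
    {"dp":[0,0,0]},
    {"dp":[0,0,0]},
    {"dp":[0,0,0]},
    {"dp":[0,0,0]},
    {"dp":[0,0,0]},
    {"dp":[0,0,0]},
    {"dp":[0,0,0]},
    {"dp":[0,0,0]},
    {"dp":[0,0,0]}
  ],
  "grip": 1,
  "squeeze": 40
}}

```text
$.targets[0]: bad value
```

Each row needs its yaw.

>>> {"name": "apply_moves", "arguments": {
  "targets": [
    {"dp":[-0.001,-0.001,-0.03],"yaw":0},
    {"dp":[-0.001,-0.001,-0.065],"yaw":0},
    {"dp":[-0.001,-0.001,-0.1],"yaw":0},
    {"dp":[-0.001,-0.001,-0.13],"yaw":0},
    {"dp":[-0.001,-0.001,-0.15],"yaw":0},
    {"dp":[-0.001,-0.001,-0.16],"yaw":0},
    {"dp":[-0.001,-0.001,-0.166],"yaw":0},
    {"dp":[-0.001,-0.001,-0.166],"yaw":0},
    {"dp":[-0.001,-0.001,-0.166],"yaw":0}
  ]
}}

```text
time_s: 2.25
tcp_pos: [0.4699, -0.2186, 0.0346]
eef_rot: [-180.0, 0.1, 169.7]
contact_force: [0.7, -0.7, 0.4]
gripper_width: 0.0875
gripper_force: 0.0
```

>>> {"name": "apply_moves", "arguments": {
  "targets": [
    {"dp":[0,0,0],"yaw":0},
    {"dp":[0,0,0],"yaw":0},
    {"dp":[0,0,0],"yaw":0},
    {"dp":[0,0,0],"yaw":0},
    {"dp":[0,0,0],"yaw":0},
    {"dp":[0,0,0],"yaw":0},
    {"dp":[0,0,0],"yaw":0},
    {"dp":[0,0,0],"yaw":0},
    {"dp":[0,0,0],"yaw":0},
    {"dp":[0,0,0],"yaw":0}
  ],
  "grip": 1,
  "squeeze": 40
}}

```text
time_s: 3.08
tcp_pos: [0.4691, -0.218, 0.0336]
eef_rot: [-180.0, -0.0, 169.7]
contact_force: [-0.1, 0.6, -0.3]
gripper_width: 0.0265
gripper_force: 0.0
```

```bash
python3 - <<'E'
from h import *
c=cams.capture("top");cv2.imwrite("pics/t2.png",cv2.resize(c["image"][140:300,260:500][:,:,::-1],(800,533),interpolation=cv2.INTER_CUBIC))
s=get_state();print(s)
E
```

```text
{'time_s': 3.1333, 'joints': array([-3.15839769e+00,  1.70053188e+01, -3.19300501e+01,  2.30140470e-04,
       -4.10715946e+01, -9.71002021e+01]), 'qd': array([ 0.01956988,  0.00456646, -0.00324666,  0.02989974,  0.04219415,
       -0.07029551]), 'joint_torque': array([ 5.46668773e-03, -4.45005047e+01,  2.03921324e+01,  4.85201150e+00,
       -8.43015430e-02, -1.07533235e-04]), 'tcp_pos': array([ 0.4691434 , -0.21798031,  0.03361607]), 'eef_rot': array([-1.79998989e+02, -6.89142145e-03,  1.69741574e+02]), 'contact_force': array([-0.04354913, -0.30306205,  0.97809116]), 'moment': array([-0.0370446 , -0.02851186,  0.04999609]), 'gripper_force': 0.0, 'gripper_width': 0.02226691850790836}
```

View pics/t2.png

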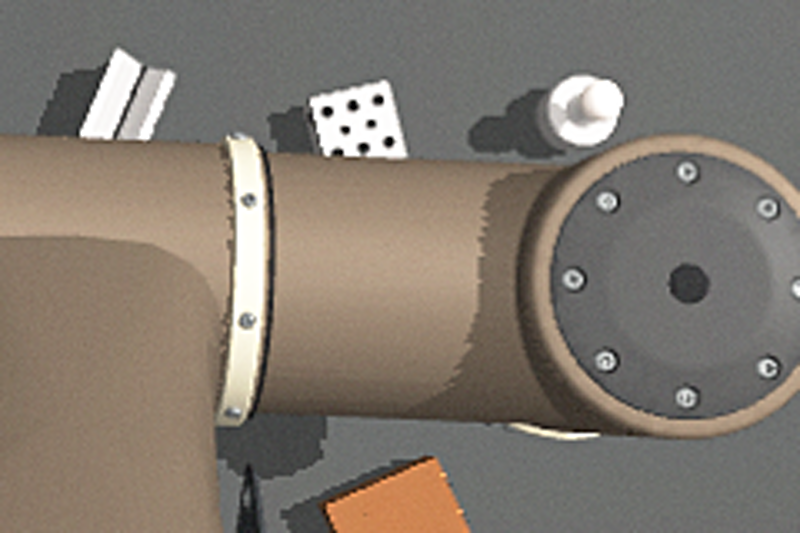

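```bash
python3 - <<'E'
from h import *
s,c,P=wr("w2");print(c["T_tool_cam"].round(4),c["fx"],c["cx"],c["cy"])
T=np.linalg.inv(c["T_tool_cam"])
for z in (-.05,0,.003,.022):
    p=T@[0,0,z,1];print(z,(np.array([c["fx"]*p[0]/p[2]+c["cx"],c["fy"]*p[1]/p[2]+c["cy"]])*800/560).round(),p[2])
E
```

```text
[[-2.000e-04 -9.577e-01 -2.877e-01  7.820e-02]
 [ 1.000e+00  1.000e-04 -1.000e-03  4.000e-04]
 [ 1.000e-03 -2.877e-01  9.577e-01 -1.712e-01]
 [ 0.000e+00  0.000e+00  0.000e+00  1.000e+00]] 300.50725451987836 277.24938969973994 211.66986388054877
-0.05 [395. 427.] 0.13853864655213732
0 [395. 362.] 0.18642453640239418
0.003 [395. 359.] 0.18929768979340958
0.022 [396. 342.] 0.20749432793650718
```

View pics/w2.png

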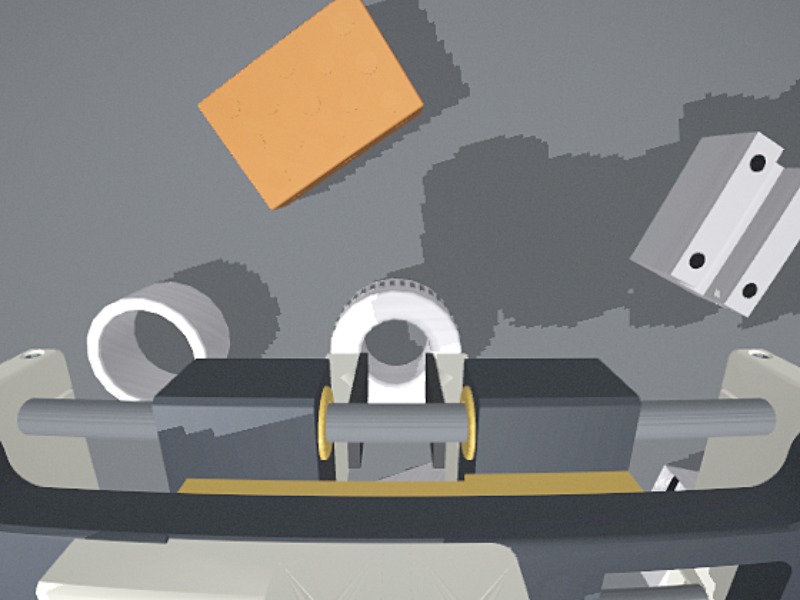

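```bash
python3 - <<'E'
from h import *
s,c,P=wr();T=c["T_tool_cam"]
Q=(rays(c)*c["range_z"][...,None])@T[:3,:3].T+T[:3,3]
print(s["gripper_width"])
for (u,v) in ((342,365),(338,360),(450,365),(360,380),(355,440),(356,460),(434,380),(440,450),(395,300),(395,385),(380,300)):
    a,b=int(u*.7),int(v*.7);print(u,v,c["range_z"][b,a].round(4),"tool",Q[b,a].round(4),"world",P[b,a].round(4))
rect(P,.018,.03,(.469,-.218),.045)
E
```

```text
0.018478066622906745
342 365 0.1565 tool [ 0.0115 -0.0197 -0.0278] world [ 0.4543 -0.2353  0.0614]
338 360 0.0949 tool [ 0.039  -0.0127 -0.0838] world [ 0.4285 -0.2235  0.1174]
450 365 0.1557 tool [ 0.0119  0.0199 -0.0285] world [ 0.461  -0.1963  0.0621]
360 380 0.1535 tool [ 0.0074 -0.0132 -0.0321] world [ 0.4595 -0.2296  0.0657]
355 440 0.0876 tool [ 0.0259 -0.0082 -0.0954] world [ 0.4422 -0.2215  0.129 ]
356 460 0.1313 tool [-0.0061 -0.0121 -0.0594] world [ 0.473  -0.231   0.0931]
434 380 0.1478 tool [ 0.0101  0.013  -0.0373] world [ 0.4616 -0.2034  0.0709]
440 450 0.1236 tool [ 0.0017  0.0131 -0.0651] world [ 0.4699 -0.2048  0.0988]
395 300 0.1879 tool [ 0.0252 -0.0005  0.0091] world [ 0.4443 -0.214   0.0245]
395 385 0.2021 tool [-0.0169 -0.0006  0.0112] world [ 0.4857 -0.2216  0.0224]
380 300 0.1863 tool [ 0.0256 -0.0067  0.0076] world [ 0.4428 -0.22    0.026 ]
3035 z 0.0249 rect [array([ 465.9, -215.7]), array([56.8, 52.8]), np.float64(26.9)] circ ((466.8243408203125, -217.71359252929688), 29.474180221557617)
```

```bash
python3 - <<'E'
from h import *
s,c,P=wr();T=c["T_tool_cam"]
Q=(rays(c)*c["range_z"][...,None])@T[:3,:3].T+T[:3,3]
m=(abs(Q[...,0])<.015)&(abs(Q[...,1])<.04)&(Q[...,2]<0.0)&(Q[...,2]>-.1)&(c["range_z"]>0)
q=Q[m];print(len(q),np.histogram(q[:,2],bins=np.arange(-.06,.001,.004)))
t=q[q[:,2]>np.sort(q[:,2])[-60]];print(t.min(0),t.max(0))
print(np.histogram(q[:,0],10))
E
```

```text
2309 (array([341,  61, 159, 147, 126,  99, 237, 169, 142, 203, 141,  21,   0,
         0,   0]), array([-6.00000000e-02, -5.60000000e-02, -5.20000000e-02, -4.80000000e-02,
       -4.40000000e-02, -4.00000000e-02, -3.60000000e-02, -3.20000000e-02,
       -2.80000000e-02, -2.40000000e-02, -2.00000000e-02, -1.60000000e-02,
       -1.20000000e-02, -8.00000000e-03, -4.00000000e-03,  5.55111512e-17]))
[ 0.00974363 -0.02212667 -0.01742621] [ 0.01158668  0.02134894 -0.01335534]
(array([  40,  127,  134,  134,  108,   84,  109,  197, 1305,   71]), array([-0.01095577, -0.0083618 , -0.00576784, -0.00317388, -0.00057992,
        0.00201405,  0.00460801,  0.00720197,  0.00979593,  0.0123899 ,
        0.01498386]))
```

The ring was not touched. The wrist depth shows the real fingertips about 15 mm *behind* the reported TCP, not 22 mm ahead, so the jaws closed above the ring. I'll reopen and lower in small steps, watching force and depth.

>>> {"name": "apply_moves", "arguments": {
  "targets": [
    {"dp":[0,0,0],"yaw":0},
    {"dp":[0,0,0],"yaw":0},
    {"dp":[0,0,0],"yaw":0},
    {"dp":[0,0,0],"yaw":0},
    {"dp":[0,0,0],"yaw":0},
    {"dp":[0,0,0],"yaw":0},
    {"dp":[0,0,0],"yaw":0},
    {"dp":[0,0,0],"yaw":0},
    {"dp":[0,0,0],"yaw":0},
    {"dp":[0,0,0],"yaw":0},
    {"dp":[0,0,0],"yaw":0},
    {"dp":[0,0,0],"yaw":0}
  ],
  "grip": -1
}}

```text
time_s: 4.28
tcp_pos: [0.4692, -0.218, 0.0337]
eef_rot: [180.0, 0.0, 169.7]
contact_force: [-0.1, 0.2, 1.6]
gripper_width: 0.084
gripper_force: 0.0
```

>>> {"name": "apply_moves", "arguments": {
  "targets": [
    {"dp":[0,0,-0.003],"yaw":0},
    {"dp":[0,0,-0.006],"yaw":0},
    {"dp":[0,0,-0.009],"yaw":0},
    {"dp":[0,0,-0.012],"yaw":0},
    {"dp":[0,0,-0.014],"yaw":0},
    {"dp":[0,0,-0.014],"yaw":0},
    {"dp":[0,0,-0.014],"yaw":0}
  ]
}}

```text
time_s: 4.87
tcp_pos: [0.469, -0.218, 0.0194]
eef_rot: [-180.0, -0.0, 169.7]
contact_force: [-0.6, -0.2, 0.1]
gripper_width: 0.0879
gripper_force: 0.0
```

```bash
python3 - <<'E'
from h import *
s,c,P=wr();T=c["T_tool_cam"];print(s["tcp_pos"],s["gripper_width"],s["contact_force"])
Q=(rays(c)*c["range_z"][...,None])@T[:3,:3].T+T[:3,3]
m=(abs(Q[...,0])<.013)&(abs(abs(Q[...,1])-.053)<.012)&(Q[...,2]<0.03)&(Q[...,2]>-.1)&(c["range_z"]>0)
print(np.histogram(Q[m][:,2],bins=np.arange(-.06,.03,.005)))
rect(P,.018,.03,(.469,-.218),.045)
E
```

```text
[ 0.46900973 -0.21798994  0.01942262] 0.08786020283438459 [-0.63618705 -0.18190745  0.11335503]
(array([ 435,  476,  471,  355,  387,  471,  391,  378,  303,   74,    0,
          0,    0,    0,    0, 1814,  224]), array([-6.00000000e-02, -5.50000000e-02, -5.00000000e-02, -4.50000000e-02,
       -4.00000000e-02, -3.50000000e-02, -3.00000000e-02, -2.50000000e-02,
       -2.00000000e-02, -1.50000000e-02, -1.00000000e-02, -5.00000000e-03,
       -2.77555756e-17,  5.00000000e-03,  1.00000000e-02,  1.50000000e-02,
        2.00000000e-02,  2.50000000e-02]))
4423 z 0.0249 rect [array([ 462.6, -216.7]), array([59.8, 48.1]), np.float64(78.8)] circ ((468.49249267578125, -217.89671325683594), 30.174116134643555)
```

Confirmed: there is no contact at TCP 19 mm, and the tips are about 13.5 mm behind the TCP. I'll use tip z = tcp z + 0.0135.

>>> {"name": "apply_moves", "arguments": {
  "targets": [
    {"dp":[0,0,-0.005],"yaw":0},
    {"dp":[0,0,-0.01],"yaw":0},
    {"dp":[0,0,-0.014],"yaw":0},
    {"dp":[0,0,-0.018],"yaw":0},
    {"dp":[0,0,-0.021],"yaw":0},
    {"dp":[0,0,-0.022],"yaw":0},
    {"dp":[0,0,-0.022],"yaw":0}
  ]
}}

```text
time_s: 5.5
tcp_pos: [0.4689, -0.218, -0.0028]
eef_rot: [-180.0, -0.0, 169.7]
contact_force: [0.4, 0.3, 0.3]
gripper_width: 0.0876
gripper_force: 0.0
```

>>> {"name": "apply_moves", "arguments": {
  "targets": [
    {"dp":[0,0,0],"yaw":0},
    {"dp":[0,0,0],"yaw":0},
    {"dp":[0,0,0],"yaw":0},
    {"dp":[0,0,0],"yaw":0},
    {"dp":[0,0,0],"yaw":0},
    {"dp":[0,0,0],"yaw":0},
    {"dp":[0,0,0],"yaw":0},
    {"dp":[0,0,0],"yaw":0}
  ],
  "grip": 1,
  "squeeze": 40
}}

```text
time_s: 6.17
tcp_pos: [0.4693, -0.218, -0.0022]
eef_rot: [-180.0, 0.0, 169.7]
contact_force: [0.2, -0.7, 1.7]
gripper_width: 0.0576
gripper_force: 40.0
```

```bash
python3 - <<'E'
from h import *
s,c,P=wr("w3")
Q=(rays(c)*c["range_z"][...,None])@c["T_tool_cam"][:3,:3].T+c["T_tool_cam"][:3,3]
rect(P,.018,.03,(.469,-.218),.045)
rect(P,.022,.028,(.469,-.218),.06)
E
```

```text
5211 z 0.025 rect [array([ 462.4, -220.7]), array([70.8, 64.4]), np.float64(44.1)] circ ((457.98516845703125, -216.0555419921875), 43.56254959106445)
4648 z 0.025 rect [array([ 462. , -220.1]), array([71.1, 65.4]), np.float64(42.7)] circ ((458.007568359375, -215.85601806640625), 44.542762756347656)
```

View pics/w3.png

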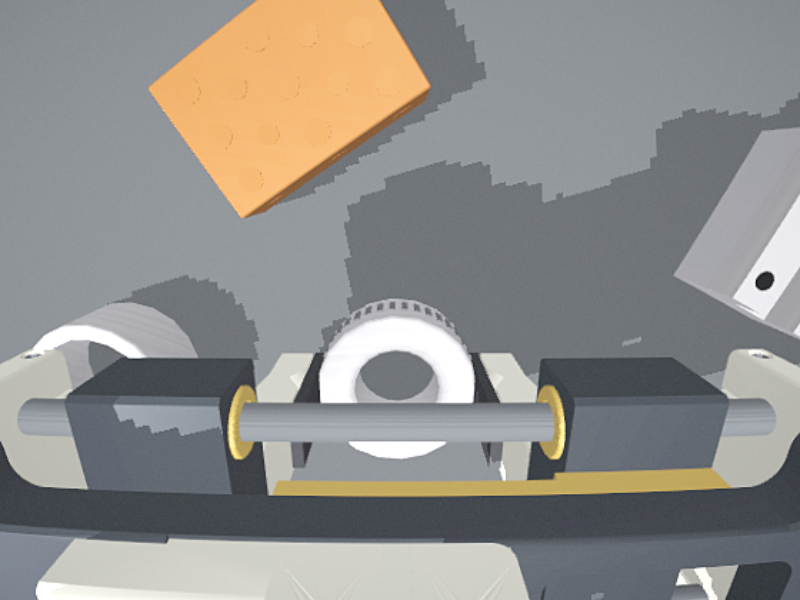

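The ring is held squarely between the pads at (397,380). I'll lift and carry it over the ring pocket.

>>> {"name": "apply_moves", "arguments": {
  "targets": [
    {"dp":[0,0,0.015],"yaw":0},
    {"dp":[0,0,0.045],"yaw":0},
    {"dp":[0,0,0.08],"yaw":0},
    {"dp":[0.008,0.03,0.11],"yaw":0},
    {"dp":[0.017,0.065,0.12],"yaw":0},
    {"dp":[0.027,0.1,0.12],"yaw":0},
    {"dp":[0.036,0.135,0.12],"yaw":0},
    {"dp":[0.046,0.17,0.12],"yaw":0},
    {"dp":[0.055,0.205,0.12],"yaw":0},
    {"dp":[0.064,0.24,0.12],"yaw":0},
    {"dp":[0.073,0.275,0.12],"yaw":0},
    {"dp":[0.082,0.31,0.12],"yaw":0},
    {"dp":[0.091,0.345,0.12],"yaw":0},
    {"dp":[0.1,0.38,0.12],"yaw":0},
    {"dp":[0.105,0.4,0.12],"yaw":0},
    {"dp":[0.1055,0.4025,0.12],"yaw":0},
    {"dp":[0.1055,0.4025,0.12],"yaw":0},
    {"dp":[0.1055,0.4025,0.12],"yaw":0}
  ]
}}

```text
time_s: 7.72
tcp_pos: [0.5737, 0.1839, 0.1167]
eef_rot: [-179.9, -0.1, 169.7]
contact_force: [-0.3, 0.1, -4.1]
gripper_width: 0.0573
gripper_force: 40.0
```

```bash
cat >> h.py <<'E'
def pockets(c,s,z):
    im=c["image"].astype(int);m=((im[...,2]>im[...,0]+12)&(im[...,0]>100)).astype(np.uint8)
    n,l,st,ce=cv2.connectedComponentsWithStats(m);P=cloud(c,s)
    for i in range(1,n):
        if st[i,4]>300:
            v,u=np.nonzero(l==i);q=onplane(c,u,v,z,s)[:,:2]
            print((ce[i]*800/560).round(),st[i],"z",np.median(P[l==i][:,2]).round(4),[np.round(x,1) for x in cv2.minAreaRect((q*1000).astype(np.float32))],q.mean(0).round(4))
E
python3 - <<'E'
from h import *
s,c,P=wr("w4");print(s["tcp_pos"],s["gripper_width"],s["gripper_force"],s["contact_force"],s["joints"])
pockets(c,s,.009)
E
```

```text
[0.57372671 0.18393938 0.11673394] 0.05733409213708123 39.998987121507525 [-0.2538876   0.12219434 -4.05224794] [ 3.63246567e+01  1.83721749e+01 -1.60388396e+01 -2.52473125e-02
 -5.57131259e+01 -1.36563471e+02]
[394. 123.] [  212    23   128   129 15007] z 0.0174 [array([469.2, 201.2]), array([107.8, 106.7]), np.float64(79.6)] [0.4671 0.2019]
[558.  91.] [ 337   24  128  128 6773] z 0.018 [array([488.7, 308.9]), array([107.6, 106.2]), np.float64(79.7)] [0.4651 0.3029]
[566. 131.] [ 365   56   65   72 3639] z 0.0104 [array([489.6, 306.8]), array([57.6, 59.9]), np.float64(83.7)] [0.4889 0.3062]
[393. 269.] [ 218  154  116   93 7268] z 0.0175 [array([569.3, 182.8]), array([107.5,  91.5]), np.float64(79.6)] [0.5561 0.185 ]
[539. 294.] [ 331  155   93   97 7163] z 0.0107 [array([589.9, 278.5]), array([84.2, 95.9]), np.float64(79.4)] [0.5911 0.2795]
[615. 303.] [ 416  173   31   78 1432] z 0.018 [array([607.1, 331.5]), array([20.8, 79.3]), np.float64(79.9)] [0.6066 0.3311]
[396. 364.] [252 248  51  14 526] z 0.0183 [array([623.2, 174.9]), array([51. , 14.3]), np.float64(78.3)] [0.6243 0.1751]
[170. 418.] [ 83 283  72  23 864] z 0.2196 [array([640.7,  -2.9]), array([77.9, 25.9]), np.float64(78.7)] [ 0.6383 -0.0019]
```

View pics/w4.png

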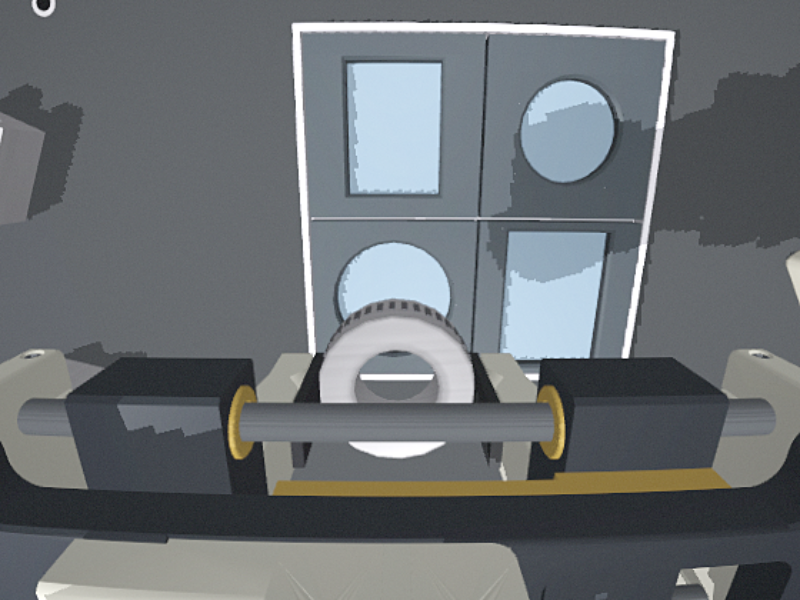

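The wrist view shows the ring over its large round pocket at (393,300), with the vee pocket at (394,128), sphere pocket at (568,130) and drilled pocket at (553,295). The pocket floor reads about 9.5 mm, and the sphere pocket agrees within 1 mm. Lowering.

>>> {"name": "apply_moves", "arguments": {
  "targets": [
    {"dp":[0,0,-0.02],"yaw":0},
    {"dp":[0,0,-0.045],"yaw":0},
    {"dp":[0,0,-0.07],"yaw":0},
    {"dp":[0,0,-0.088],"yaw":0},
    {"dp":[0,0,-0.096],"yaw":0},
    {"dp":[0,0,-0.101],"yaw":0},
    {"dp":[0,0,-0.104],"yaw":0},
    {"dp":[0,0,-0.106],"yaw":0},
    {"dp":[0,0,-0.106],"yaw":0},
    {"dp":[0,0,-0.106],"yaw":0}
  ]
}}

```text
time_s: 8.6
tcp_pos: [0.5752, 0.1848, 0.0126]
eef_rot: [179.9, 0.1, 169.7]
contact_force: [0.6, -0.6, -2.4]
gripper_width: 0.0575
gripper_force: 40.0
```

>>> {"name": "apply_moves", "arguments": {
  "targets": [
    {"dp":[0,0,-0.0005],"yaw":0},
    {"dp":[0,0,-0.001],"yaw":0},
    {"dp":[0,0,-0.0015],"yaw":0},
    {"dp":[0,0,-0.0015],"yaw":0}
  ]
}}

```text
time_s: 8.93
tcp_pos: [0.5747, 0.1846, 0.0103]
eef_rot: [180.0, 0.0, 169.7]
contact_force: [0.4, -0.2, -4.5]
gripper_width: 0.0577
gripper_force: 40.0
```

>>> {"name": "apply_moves", "arguments": {
  "targets": [
    {"dp":[0,0,-0.0005],"yaw":0},
    {"dp":[0,0,-0.001],"yaw":0},
    {"dp":[0,0,-0.0015],"yaw":0},
    {"dp":[0,0,-0.002],"yaw":0},
    {"dp":[0,0,-0.002],"yaw":0},
    {"dp":[0,0,-0.002],"yaw":0}
  ]
}}

```text
time_s: 9.43
tcp_pos: [0.5746, 0.1845, 0.0081]
eef_rot: [-180.0, -0.0, 169.7]
contact_force: [0.3, 0.4, -3.5]
gripper_width: 0.0572
gripper_force: 40.0
```

>>> {"name": "apply_moves", "arguments": {
  "targets": [
    {"dp":[0,0,-0.0005],"yaw":0},
    {"dp":[0,0,-0.001],"yaw":0},
    {"dp":[0,0,-0.001],"yaw":0},
    {"dp":[0,0,-0.001],"yaw":0}
  ]
}}

```text
time_s: 9.77
tcp_pos: [0.5747, 0.1845, 0.0078]
eef_rot: [180.0, 0.0, 169.7]
contact_force: [-1.8, -0.9, 5.6]
gripper_width: 0.0573
gripper_force: 40.0
```

>>> {"name": "apply_moves", "arguments": {
  "targets": [
    {"dp":[0,0,-0.0005],"yaw":0},
    {"dp":[0,0,-0.001],"yaw":0},
    {"dp":[0,0,-0.001],"yaw":0},
    {"dp":[0,0,-0.001],"yaw":0}
  ]
}}

```text
time_s: 10.1
tcp_pos: [0.5748, 0.1845, 0.0078]
eef_rot: [180.0, 0.0, 169.8]
contact_force: [-7.2, -1.2, 14.5]
gripper_width: 0.0577
gripper_force: 40.0
```

Contact at the floor (bottom ≈ 10 mm). Release and rise.

>>> {"name": "apply_moves", "arguments": {
  "targets": [
    {"dp":[0,0,0.0015],"yaw":0},
    {"dp":[0,0,0.0015],"yaw":0},
    {"dp":[0,0,0.0015],"yaw":0},
    {"dp":[0,0,0.0015],"yaw":0},
    {"dp":[0,0,0.0015],"yaw":0},
    {"dp":[0,0,0.0015],"yaw":0},
    {"dp":[0,0,0.0015],"yaw":0},
    {"dp":[0,0,0.01],"yaw":0},
    {"dp":[0,0,0.03],"yaw":0},
    {"dp":[0,0,0.06],"yaw":0},
    {"dp":[0,0,0.095],"yaw":0},
    {"dp":[0,0,0.13],"yaw":0},
    {"dp":[0,0,0.15],"yaw":0},
    {"dp":[0,0,0.15],"yaw":0},
    {"dp":[0,0,0.15],"yaw":0}
  ],
  "grip": -1
}}

```text
time_s: 11.35
tcp_pos: [0.5754, 0.185, 0.1585]
eef_rot: [179.8, 0.2, 169.7]
contact_force: [-1.3, -0.1, 0.1]
gripper_width: 0.0878
gripper_force: 0.0
```

```bash
python3 - <<'E'
from h import *
s,c,P=wr();print(s["tcp_pos"],s["gripper_width"])
rect(P,.03,.04,(.5746,.184),.05)
pockets(c,s,.010)
E
```

```text
[0.57536211 0.18501212 0.15851415] 0.08781041333758122
1914 z 0.0349 rect [array([574.5, 185.3]), array([58.9, 59.3]), np.float64(78.5)] circ ((574.6632690429688, 185.17112731933594), 30.001544952392578)
[391. 127.] [  219    34   110   112 11187] z 0.0173 [array([469.2, 201.2]), array([107.1, 105.7]), np.float64(79.6)] [0.4676 0.2018]
[522. 106.] [ 327   35  111  112 5043] z 0.018 [array([489.1, 308. ]), array([106.6, 106.2]), np.float64(79.6)] [0.4694 0.2934]
[542. 133.] [ 351   63   57   62 2773] z 0.0104 [array([489.8, 305.7]), array([57.8, 58.8]), np.float64(81.0)] [0.489  0.3057]
[387. 275.] [ 223  148  102   95 5567] z 0.018 [array([576.3, 181.5]), array([106.8, 106.2]), np.float64(79.7)] [0.5715 0.179 ]
[529. 280.] [ 322  149  103   94 7932] z 0.0112 [array([596.3, 288.3]), array([106.5, 105.4]), np.float64(79.4)] [0.5947 0.2865]
[395. 282.] [262 185  30  26 585] z 0.0106 [array([577.7, 184. ]), array([29.9, 29.1]), np.float64(34.3)] [0.5775 0.1841]
```

The ring is seated: top at 34.9 mm, centre (574.6, 185.2). Next, the sphere.

>>> {"name": "apply_moves", "arguments": {
  "targets": [
    {"dp":[0.001,-0.015,0.003],"yaw":0},
    {"dp":[0.003,-0.05,0.003],"yaw":0},
    {"dp":[0.005,-0.09,0.003],"yaw":0},
    {"dp":[0.008,-0.13,0.003],"yaw":0},
    {"dp":[0.011,-0.17,0.003],"yaw":0},
    {"dp":[0.014,-0.21,0.003],"yaw":0},
    {"dp":[0.016,-0.25,0.003],"yaw":0},
    {"dp":[0.018,-0.29,0.003],"yaw":0},
    {"dp":[0.021,-0.33,0.003],"yaw":0},
    {"dp":[0.023,-0.37,0.003],"yaw":0},
    {"dp":[0.026,-0.41,0.003],"yaw":0},
    {"dp":[0.029,-0.45,0.003],"yaw":0},
    {"dp":[0.032,-0.49,0.003],"yaw":0},
    {"dp":[0.034,-0.525,0.003],"yaw":0},
    {"dp":[0.035,-0.5405,0.003],"yaw":0},
    {"dp":[0.035,-0.5405,0.003],"yaw":0},
    {"dp":[0.035,-0.5405,0.003],"yaw":0}
  ]
}}

```text
time_s: 12.82
tcp_pos: [0.6083, -0.3569, 0.1573]
eef_rot: [180.0, -0.2, 169.6]
contact_force: [0.3, 0.4, 0.5]
gripper_width: 0.0876
gripper_force: 0.0
```

```bash
python3 - <<'E'
from h import *
s,c,P=wr();print(s["tcp_pos"],s["gripper_width"])
rect(P,.017,.03,(.609,-.356),.04)
rect(P,.055,.07,(.609,-.356),.04)
E
```

```text
[ 0.60830017 -0.35691563  0.15729122] 0.08763544296822938
817 z 0.0242 rect [array([ 608.8, -356.5]), array([43. , 41.5]), np.float64(78.3)] circ ((609.73095703125, -356.90277099609375), 22.01670265197754)
485 z 0.0614 rect [array([ 609.3, -357.1]), array([22.7, 22.3]), np.float64(80.0)] circ ((609.5441284179688, -357.0602722167969), 12.063241004943848)
```

>>> {"name": "apply_moves", "arguments": {
  "targets": [
    {"dp":[0,-0.001,-0.02],"yaw":0},
    {"dp":[0,-0.001,-0.05],"yaw":0},
    {"dp":[0,-0.001,-0.085],"yaw":0},
    {"dp":[0,-0.001,-0.115],"yaw":0},
    {"dp":[0,-0.001,-0.14],"yaw":0},
    {"dp":[0,-0.001,-0.153],"yaw":0},
    {"dp":[0,-0.001,-0.159],"yaw":0},
    {"dp":[0,-0.001,-0.162],"yaw":0},
    {"dp":[0,-0.001,-0.162],"yaw":0},
    {"dp":[0,-0.001,-0.162],"yaw":0}
  ]
}}

```text
time_s: 13.7
tcp_pos: [0.6108, -0.3571, -0.0011]
eef_rot: [-180.0, 0.1, 169.8]
contact_force: [0.4, -0.2, 0.6]
gripper_width: 0.0874
gripper_force: 0.0
```

>>> {"name": "apply_moves", "arguments": {
  "targets": [
    {"dp":[0,0,0],"yaw":0},
    {"dp":[0,0,0],"yaw":0},
    {"dp":[0,0,0],"yaw":0},
    {"dp":[0,0,0],"yaw":0},
    {"dp":[0,0,0],"yaw":0},
    {"dp":[0,0,0],"yaw":0},
    {"dp":[0,0,0],"yaw":0},
    {"dp":[0,0,0],"yaw":0},
    {"dp":[0,0,0],"yaw":0},
    {"dp":[0,0,0],"yaw":0}
  ],
  "grip": 1,
  "squeeze": 40
}}

```text
time_s: 14.53
tcp_pos: [0.6096, -0.357, -0.0029]
eef_rot: [-180.0, -0.0, 169.7]
contact_force: [0.3, -0.3, 1.3]
gripper_width: 0.042
gripper_force: 40.0
```

>>> {"name": "apply_moves", "arguments": {
  "targets": [
    {"dp":[0,0,0.012],"yaw":0},
    {"dp":[0,0,0.035],"yaw":0},
    {"dp":[0,0,0.065],"yaw":0},
    {"dp":[0,0.008,0.095],"yaw":0},
    {"dp":[-0.005,0.03,0.115],"yaw":0},
    {"dp":[-0.01,0.06,0.12],"yaw":0},
    {"dp":[-0.017,0.095,0.12],"yaw":0},
    {"dp":[-0.024,0.133,0.12],"yaw":0},
    {"dp":[-0.031,0.17,0.12],"yaw":0},
    {"dp":[-0.038,0.208,0.12],"yaw":0},
    {"dp":[-0.045,0.246,0.12],"yaw":0},
    {"dp":[-0.052,0.284,0.12],"yaw":0},
    {"dp":[-0.059,0.322,0.12],"yaw":0},
    {"dp":[-0.066,0.36,0.12],"yaw":0},
    {"dp":[-0.073,0.398,0.12],"yaw":0},
    {"dp":[-0.08,0.436,0.12],"yaw":0},
    {"dp":[-0.087,0.474,0.12],"yaw":0},
    {"dp":[-0.094,0.512,0.12],"yaw":0},
    {"dp":[-0.1,0.545,0.12],"yaw":0},
    {"dp":[-0.104,0.57,0.12],"yaw":0}
  ]
}}

```text
time_s: 16.2
tcp_pos: [0.5047, 0.2156, 0.1179]
eef_rot: [180.0, 0.0, 169.8]
contact_force: [0.9, -0.3, -3.0]
gripper_width: 0.0422
gripper_force: 40.0
```

>>> {"name": "apply_moves", "arguments": {
  "targets": [
    {"dp":[-0.005,0.03,0],"yaw":0},
    {"dp":[-0.01,0.06,0],"yaw":0},
    {"dp":[-0.014,0.082,0],"yaw":0},
    {"dp":[-0.016,0.094,0],"yaw":0},
    {"dp":[-0.016,0.094,0],"yaw":0},
    {"dp":[-0.016,0.094,0],"yaw":0},
    {"dp":[-0.016,0.094,0],"yaw":0}
  ]
}}

```text
time_s: 16.78
tcp_pos: [0.4894, 0.3062, 0.1172]
eef_rot: [-180.0, -0.0, 169.7]
contact_force: [0.6, -0.4, -3.2]
gripper_width: 0.042
gripper_force: 40.0
```

```bash
python3 - <<'E'
from h import *
s,c,P=wr();print(s["tcp_pos"],s["gripper_width"],s["joints"])
pockets(c,s,.010)
E
```

```text
[0.48942838 0.30615425 0.11720014] 0.041965281793328854 [ 5.14261110e+01  1.61117705e+01 -1.92953179e+01 -1.02297695e-02
 -5.46322697e+01 -1.51695564e+02]
[395. 277.] [ 219  153  116  100 8839] z 0.0178 [array([487.9, 305.8]), array([107.1,  98.7]), np.float64(79.6)] [0.478  0.3075]
[236. 286.] [ 103  154  118  106 9565] z 0.0175 [array([472.2, 197.2]), array([107.4, 106. ]), np.float64(79.2)] [0.4645 0.2006]
[151. 415.] [ 75 283  62  21 402] z 0.22 [array([552.4, 106.6]), array([68.2, 23.3]), np.float64(78.1)] [0.5494 0.1068]
[338. 463.] [228 309  16  27 318] z 0.0184 [array([611.5, 237.4]), array([16.7, 34.9]), np.float64(77.5)] [0.6137 0.2385]
[393. 468.] [246 309  62  28 606] z 0.0108 [array([620. , 281.7]), array([66.4, 35.5]), np.float64(79.8)] [0.6265 0.2789]
[451. 462.] [308 309  17  27 383] z 0.0183 [array([627.2, 324.7]), array([17.9, 34.8]), np.float64(81.7)] [0.6283 0.3238]
```

>>> {"name": "apply_moves", "arguments": {
  "targets": [
    {"dp":[0,0,-0.02],"yaw":0},
    {"dp":[0,0,-0.045],"yaw":0},
    {"dp":[0,0,-0.07],"yaw":0},
    {"dp":[0,0,-0.088],"yaw":0},
    {"dp":[0,0,-0.096],"yaw":0},
    {"dp":[0,0,-0.101],"yaw":0},
    {"dp":[0,0,-0.104],"yaw":0},
    {"dp":[0,0,-0.106],"yaw":0},
    {"dp":[0,0,-0.107],"yaw":0},
    {"dp":[0,0,-0.108],"yaw":0},
    {"dp":[0,0,-0.108],"yaw":0},
    {"dp":[0,0,-0.108],"yaw":0}
  ]
}}

```text
time_s: 17.83
tcp_pos: [0.4898, 0.3073, 0.0097]
eef_rot: [180.0, 0.0, 169.7]
contact_force: [0.6, 0.2, -3.0]
gripper_width: 0.042
gripper_force: 40.0
```

>>> {"name": "apply_moves", "arguments": {
  "targets": [
    {"dp":[0,0,-0.0005],"yaw":0},
    {"dp":[0,0,-0.001],"yaw":0},
    {"dp":[0,0,-0.0015],"yaw":0},
    {"dp":[0,0,-0.0015],"yaw":0},
    {"dp":[0,0,-0.0015],"yaw":0}
  ]
}}

```text
time_s: 18.25
tcp_pos: [0.4896, 0.307, 0.0076]
eef_rot: [-180.0, -0.0, 169.7]
contact_force: [0.9, -0.1, -3.7]
gripper_width: 0.0416
gripper_force: 40.0
```

>>> {"name": "apply_moves", "arguments": {
  "targets": [
    {"dp":[0,0,-0.0004],"yaw":0},
    {"dp":[0,0,-0.0008],"yaw":0},
    {"dp":[0,0,-0.001],"yaw":0},
    {"dp":[0,0,-0.001],"yaw":0},
    {"dp":[0,0,-0.001],"yaw":0}
  ]
}}

```text
time_s: 18.67
tcp_pos: [0.4897, 0.307, 0.0071]
eef_rot: [180.0, 0.0, 169.7]
contact_force: [-2.4, -1.5, 4.0]
gripper_width: 0.0419
gripper_force: 40.0
```

Touching the floor. Release and rise, then go on to the vee block.

>>> {"name": "apply_moves", "arguments": {
  "targets": [
    {"dp":[0,0,0],"yaw":0},
    {"dp":[0,0,0],"yaw":0},
    {"dp":[0,0,0],"yaw":0},
    {"dp":[0,0,0],"yaw":0},
    {"dp":[0,0,0],"yaw":0},
    {"dp":[0,0,0],"yaw":0},
    {"dp":[0,0,0],"yaw":0},
    {"dp":[0,0,0],"yaw":0},
    {"dp":[0,0,0.01],"yaw":0},
    {"dp":[0,0,0.03],"yaw":0},
    {"dp":[0,0,0.06],"yaw":0},
    {"dp":[0,0,0.095],"yaw":0},
    {"dp":[0,0,0.13],"yaw":0},
    {"dp":[0,0,0.15],"yaw":0},
    {"dp":[0,0,0.15],"yaw":0},
    {"dp":[0,0,0.15],"yaw":0}
  ],
  "grip": -1
}}

```text
time_s: 20.0
tcp_pos: [0.4902, 0.3076, 0.1591]
eef_rot: [179.8, 0.1, 169.7]
contact_force: [-0.4, 0.1, -1.5]
gripper_width: 0.0875
gripper_force: 0.0
```

```bash
python3 - <<'E'
from h import *
s,c,P=wr();print(s["tcp_pos"],s["gripper_width"])
rect(P,.025,.04,(.4895,.307),.05)
rect(P,.06,.08,(.4895,.307),.05)
E
```

```text
[0.49018495 0.30763823 0.15911235] 0.08748954558252163
868 z 0.0342 rect [array([488.4, 307.3]), array([43. , 40.9]), np.float64(82.4)] circ ((489.7923889160156, 307.12554931640625), 22.124797821044922)
562 z 0.0709 rect [array([489.1, 307.3]), array([23.7, 23.6]), np.float64(65.5)] circ ((489.57135009765625, 307.27716064453125), 12.349410057067871)
```

>>> {"name": "apply_moves", "arguments": {
  "targets": [
    {"dp":[0.004,-0.012,0],"yaw":0},
    {"dp":[0.014,-0.042,0],"yaw":-1},
    {"dp":[0.025,-0.078,0],"yaw":-2},
    {"dp":[0.037,-0.114,0],"yaw":-3},
    {"dp":[0.049,-0.15,0],"yaw":-5},
    {"dp":[0.061,-0.186,0],"yaw":-7},
    {"dp":[0.073,-0.222,0],"yaw":-9},
    {"dp":[0.085,-0.258,0],"yaw":-11},
    {"dp":[0.097,-0.294,0],"yaw":-12},
    {"dp":[0.108,-0.33,0],"yaw":-13},
    {"dp":[0.118,-0.362,0],"yaw":-13.6},
    {"dp":[0.1235,-0.3785,0],"yaw":-13.6},
    {"dp":[0.1235,-0.3785,0],"yaw":-13.6},
    {"dp":[0.1235,-0.3785,0],"yaw":-13.6},
    {"dp":[0.1235,-0.3785,0],"yaw":-13.6}
  ]
}}

```text
time_s: 21.3
tcp_pos: [0.6123, -0.0718, 0.1556]
eef_rot: [-179.9, -0.1, 156.1]
contact_force: [-1.1, -0.0, 0.6]
gripper_width: 0.0876
gripper_force: 0.0
```

```bash
python3 - <<'E'
from h import *
s,c,P=wr();print(s["tcp_pos"],s["eef_rot"],s["gripper_width"])
rect(P,.031,.041,(.613,-.071),.05)
E
```

```text
[ 0.61231884 -0.07177984  0.15557646] [-1.79943441e+02 -1.05620033e-01  1.56102660e+02] 0.08762697445965976
1292 z 0.0355 rect [array([613.6, -72. ]), array([40. , 60.5]), np.float64(66.0)] circ ((613.476318359375, -71.63047790527344), 35.658592224121094)
```

>>> {"name": "apply_moves", "arguments": {
  "targets": [
    {"dp":[0.0005,0,-0.02],"yaw":0},
    {"dp":[0.0005,0,-0.05],"yaw":0},
    {"dp":[0.0005,0,-0.085],"yaw":0},
    {"dp":[0.0005,0,-0.115],"yaw":0},
    {"dp":[0.0005,0,-0.138],"yaw":0},
    {"dp":[0.0005,0,-0.15],"yaw":0},
    {"dp":[0.0005,0,-0.156],"yaw":0},
    {"dp":[0.0005,0,-0.1585],"yaw":0},
    {"dp":[0.0005,0,-0.1585],"yaw":0},
    {"dp":[0.0005,0,-0.1585],"yaw":0}
  ]
}}

```text
time_s: 22.18
tcp_pos: [0.6147, -0.0712, -0.0004]
eef_rot: [179.9, 0.1, 156.2]
contact_force: [0.2, -1.2, 0.7]
gripper_width: 0.0875
gripper_force: 0.0
```

>>> {"name": "apply_moves", "arguments": {
  "targets": [
    {"dp":[0,0,0],"yaw":0},
    {"dp":[0,0,0],"yaw":0},
    {"dp":[0,0,0],"yaw":0},
    {"dp":[0,0,0],"yaw":0},
    {"dp":[0,0,0],"yaw":0},
    {"dp":[0,0,0],"yaw":0},
    {"dp":[0,0,0],"yaw":0},
    {"dp":[0,0,0],"yaw":0},
    {"dp":[0,0,0],"yaw":0},
    {"dp":[0,0,0],"yaw":0}
  ],
  "grip": 1,
  "squeeze": 45
}}

```text
time_s: 23.02
tcp_pos: [0.6135, -0.0716, -0.0019]
eef_rot: [-180.0, -0.0, 156.1]
contact_force: [-0.9, -0.8, 0.7]
gripper_width: 0.0398
gripper_force: 45.0
```

>>> {"name": "apply_moves", "arguments": {
  "targets": [
    {"dp":[0,0,0.012],"yaw":0},
    {"dp":[0,0,0.035],"yaw":0},
    {"dp":[0,0,0.065],"yaw":0},
    {"dp":[-0.004,0.008,0.095],"yaw":1},
    {"dp":[-0.016,0.03,0.115],"yaw":2},
    {"dp":[-0.032,0.06,0.12],"yaw":4},
    {"dp":[-0.048,0.092,0.12],"yaw":6},
    {"dp":[-0.064,0.123,0.12],"yaw":8},
    {"dp":[-0.08,0.154,0.12],"yaw":9},
    {"dp":[-0.096,0.185,0.12],"yaw":10},
    {"dp":[-0.112,0.215,0.12],"yaw":11},
    {"dp":[-0.127,0.244,0.12],"yaw":12},
    {"dp":[-0.138,0.264,0.12],"yaw":13},
    {"dp":[-0.1435,0.274,0.12],"yaw":13.6},
    {"dp":[-0.1435,0.274,0.12],"yaw":13.6},
    {"dp":[-0.1435,0.274,0.12],"yaw":13.6},
    {"dp":[-0.1435,0.274,0.12],"yaw":13.6}
  ]
}}

```text
time_s: 24.43
tcp_pos: [0.4702, 0.2018, 0.1182]
eef_rot: [-180.0, -0.0, 169.7]
contact_force: [0.4, 0.1, -3.9]
gripper_width: 0.0392
gripper_force: 45.0
```

```bash
python3 - <<'E'
from h import *
s,c,P=wr("w5");print(s["tcp_pos"],s["eef_rot"],s["gripper_width"])
pockets(c,s,.010)
E
```

```text
[0.47017135 0.20184998 0.11816963] [-1.79977997e+02 -2.01797604e-02  1.69706686e+02] 0.03920746993652355
[395. 268.] [ 219  153  116   96 7022] z 0.0176 [array([466.7, 201.6]), array([107.3,  94.7]), np.float64(79.7)] [0.4523 0.2043]
[528. 313.] [ 332  154  110  106 3387] z 0.0181 [array([492.6, 307.7]), array([107.1, 106.2]), np.float64(79.6)] [0.5    0.2893]
[538. 287.] [357 178  58  58 868] z 0.0105 [array([486. , 301.4]), array([45. , 59.3]), np.float64(47.4)] [0.4823 0.2973]
[179. 418.] [  81  284   94   22 1118] z 0.2209 [array([539. ,  25.3]), array([103.6,  25.5]), np.float64(79.3)] [0.5362 0.0229]
```

View pics/w5.png

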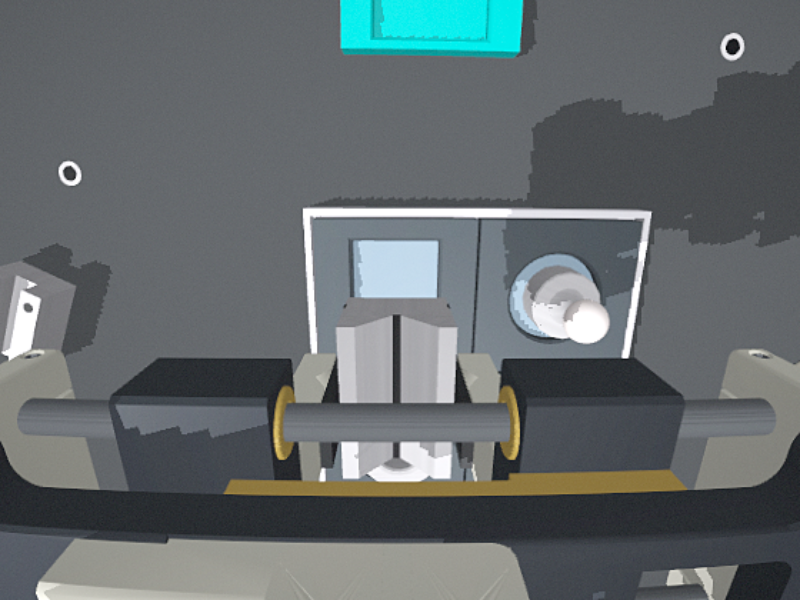

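The vee block is held square above its pocket (395,268), and the sphere stands upright in its own at (560,300). Lowering.

>>> {"name": "apply_moves", "arguments": {
  "targets": [
    {"dp":[0,0,-0.02],"yaw":0},
    {"dp":[0,0,-0.045],"yaw":0},
    {"dp":[0,0,-0.07],"yaw":0},
    {"dp":[0,0,-0.088],"yaw":0},
    {"dp":[0,0,-0.096],"yaw":0},
    {"dp":[0,0,-0.101],"yaw":0},
    {"dp":[0,0,-0.104],"yaw":0},
    {"dp":[0,0,-0.106],"yaw":0},
    {"dp":[0,0,-0.107],"yaw":0},
    {"dp":[0,0,-0.108],"yaw":0},
    {"dp":[0,0,-0.108],"yaw":0},
    {"dp":[0,0,-0.108],"yaw":0}
  ]
}}

```text
time_s: 25.48
tcp_pos: [0.4704, 0.2028, 0.0107]
eef_rot: [180.0, 0.0, 169.7]
contact_force: [-0.2, 0.2, -5.3]
gripper_width: 0.0393
gripper_force: 45.0
```

>>> {"name": "apply_moves", "arguments": {
  "targets": [
    {"dp":[0,0,-0.0005],"yaw":0},
    {"dp":[0,0,-0.001],"yaw":0},
    {"dp":[0,0,-0.0015],"yaw":0},
    {"dp":[0,0,-0.0015],"yaw":0},
    {"dp":[0,0,-0.0015],"yaw":0}
  ]
}}

```text
time_s: 25.9
tcp_pos: [0.4701, 0.2025, 0.0086]
eef_rot: [-180.0, -0.0, 169.7]
contact_force: [-0.1, 0.4, -4.9]
gripper_width: 0.0397
gripper_force: 45.0
```

>>> {"name": "apply_moves", "arguments": {
  "targets": [
    {"dp":[0,0,-0.0004],"yaw":0},
    {"dp":[0,0,-0.0008],"yaw":0},
    {"dp":[0,0,-0.001],"yaw":0},
    {"dp":[0,0,-0.001],"yaw":0},
    {"dp":[0,0,-0.001],"yaw":0}
  ]
}}

```text
time_s: 26.32
tcp_pos: [0.4702, 0.2025, 0.0081]
eef_rot: [180.0, 0.0, 169.7]
contact_force: [-3.1, -0.3, 5.3]
gripper_width: 0.0393
gripper_force: 45.0
```

>>> {"name": "apply_moves", "arguments": {
  "targets": [
    {"dp":[0,0,0],"yaw":0},
    {"dp":[0,0,0],"yaw":0},
    {"dp":[0,0,0],"yaw":0},
    {"dp":[0,0,0],"yaw":0},
    {"dp":[0,0,0],"yaw":0},
    {"dp":[0,0,0],"yaw":0},
    {"dp":[0,0,0],"yaw":0},
    {"dp":[0,0,0],"yaw":0},
    {"dp":[0,0,0.01],"yaw":0},
    {"dp":[0,0,0.03],"yaw":0},
    {"dp":[0,0,0.06],"yaw":0},
    {"dp":[0,0,0.095],"yaw":0},
    {"dp":[0,0,0.13],"yaw":0},
    {"dp":[0,0,0.15],"yaw":0},
    {"dp":[0,0,0.15],"yaw":0},
    {"dp":[0,0,0.15],"yaw":0}
  ],
  "grip": -1
}}

```text
time_s: 27.65
tcp_pos: [0.4707, 0.2031, 0.1599]
eef_rot: [179.8, 0.1, 169.7]
contact_force: [0.5, 0.2, 0.3]
gripper_width: 0.0877
gripper_force: 0.0
```

```bash
python3 - <<'E'
from h import *
s,c,P=wr();print(s["tcp_pos"],s["gripper_width"])
rect(P,.04,.052,(.4702,.2025),.05)
E
```

```text
[0.47070658 0.20306044 0.15989937] 0.08772493741061001
1498 z 0.0453 rect [array([470.4, 202.9]), array([40.1, 60.4]), np.float64(79.7)] circ ((470.099365234375, 202.99069213867188), 35.7076416015625)
```

>>> {"name": "apply_moves", "arguments": {
  "targets": [
    {"dp":[0.003,-0.01,0],"yaw":0},
    {"dp":[0.012,-0.042,0],"yaw":2},
    {"dp":[0.022,-0.078,0],"yaw":4},
    {"dp":[0.032,-0.114,0],"yaw":6},
    {"dp":[0.042,-0.15,0],"yaw":8},
    {"dp":[0.052,-0.186,0],"yaw":10},
    {"dp":[0.062,-0.222,0],"yaw":12},
    {"dp":[0.072,-0.258,0],"yaw":14},
    {"dp":[0.082,-0.294,0],"yaw":16},
    {"dp":[0.092,-0.33,0],"yaw":18},
    {"dp":[0.102,-0.366,0],"yaw":20},
    {"dp":[0.112,-0.4,0],"yaw":21.5},
    {"dp":[0.1173,-0.4205,0],"yaw":22.1},
    {"dp":[0.1173,-0.4205,0],"yaw":22.1},
    {"dp":[0.1173,-0.4205,0],"yaw":22.1},
    {"dp":[0.1173,-0.4205,0],"yaw":22.1}
  ]
}}

```text
time_s: 29.03
tcp_pos: [0.5864, -0.2182, 0.1563]
eef_rot: [179.9, -0.1, -168.2]
contact_force: [0.3, 0.2, 0.4]
gripper_width: 0.0876
gripper_force: 0.0
```

```bash
python3 - <<'E'
from h import *
s,c,P=wr();print(s["tcp_pos"],s["eef_rot"],s["gripper_width"])
rect(P,.02,.03,(.587,-.218),.055)
E
```

```text
[ 0.58640894 -0.21820414  0.15633158] [ 1.79947414e+02 -1.37529683e-01 -1.68222492e+02] 0.08757835554678824
3352 z 0.0251 rect [array([ 587.2, -219. ]), array([74.6, 50.1]), np.float64(12.2)] circ ((587.017333984375, -218.82791137695312), 44.22738265991211)
```

The vee block is seated: 470.4, 202.9, at 79.7°/−10.3°. The drilled block measures (587.2, −219). Descend and grip.

>>> {"name": "apply_moves", "arguments": {
  "targets": [
    {"dp":[0,-0.001,-0.02],"yaw":0},
    {"dp":[0,-0.001,-0.05],"yaw":0},
    {"dp":[0,-0.001,-0.085],"yaw":0},
    {"dp":[0,-0.001,-0.115],"yaw":0},
    {"dp":[0,-0.001,-0.138],"yaw":0},
    {"dp":[0,-0.001,-0.151],"yaw":0},
    {"dp":[0,-0.001,-0.158],"yaw":0},
    {"dp":[0,-0.001,-0.1605],"yaw":0},
    {"dp":[0,-0.001,-0.1605],"yaw":0},
    {"dp":[0,-0.001,-0.1605],"yaw":0}
  ]
}}

```text
time_s: 29.92
tcp_pos: [0.5883, -0.2187, -0.0017]
eef_rot: [-180.0, 0.1, -168.1]
contact_force: [0.6, 0.1, -0.7]
gripper_width: 0.0877
gripper_force: 0.0
```

>>> {"name": "apply_moves", "arguments": {
  "targets": [
    {"dp":[0,0,0],"yaw":0},
    {"dp":[0,0,0],"yaw":0},
    {"dp":[0,0,0],"yaw":0},
    {"dp":[0,0,0],"yaw":0},
    {"dp":[0,0,0],"yaw":0},
    {"dp":[0,0,0],"yaw":0},
    {"dp":[0,0,0],"yaw":0},
    {"dp":[0,0,0],"yaw":0},
    {"dp":[0,0,0],"yaw":0},
    {"dp":[0,0,0],"yaw":0}
  ],
  "grip": 1,
  "squeeze": 50
}}

```text
time_s: 30.75
tcp_pos: [0.5875, -0.2191, -0.0027]
eef_rot: [-180.0, -0.0, -168.2]
contact_force: [-0.1, 0.5, 1.6]
gripper_width: 0.0494
gripper_force: 50.0
```

>>> {"name": "apply_moves", "arguments": {
  "targets": [
    {"dp":[0,0,0.012],"yaw":0},
    {"dp":[0,0,0.035],"yaw":0},
    {"dp":[0,0,0.065],"yaw":0},
    {"dp":[0,0.01,0.095],"yaw":-1},
    {"dp":[0.001,0.035,0.115],"yaw":-2},
    {"dp":[0.001,0.07,0.12],"yaw":-4},
    {"dp":[0.002,0.105,0.12],"yaw":-6},
    {"dp":[0.002,0.14,0.12],"yaw":-8},
    {"dp":[0.003,0.175,0.12],"yaw":-10},
    {"dp":[0.003,0.21,0.12],"yaw":-12},
    {"dp":[0.004,0.245,0.12],"yaw":-14},
    {"dp":[0.004,0.28,0.12],"yaw":-15},
    {"dp":[0.005,0.315,0.12],"yaw":-16},
    {"dp":[0.005,0.35,0.12],"yaw":-17},
    {"dp":[0.006,0.385,0.12],"yaw":-18},
    {"dp":[0.006,0.42,0.12],"yaw":-19},
    {"dp":[0.006,0.455,0.12],"yaw":-20},
    {"dp":[0.0063,0.485,0.12],"yaw":-21.5},
    {"dp":[0.0063,0.507,0.12],"yaw":-22.1},
    {"dp":[0.0063,0.507,0.12],"yaw":-22.1}
  ]
}}

```text
time_s: 32.42
tcp_pos: [0.5931, 0.2922, 0.1167]
eef_rot: [180.0, -0.0, 169.9]
contact_force: [0.4, 0.5, -4.1]
gripper_width: 0.0492
gripper_force: 50.0
```

>>> {"name": "apply_moves", "arguments": {
  "targets": [
    {"dp":[0,0,0],"yaw":0},
    {"dp":[0,0,0],"yaw":0},
    {"dp":[0,0,0],"yaw":0}
  ]
}}

```text
time_s: 32.67
tcp_pos: [0.5933, 0.287, 0.117]
eef_rot: [-180.0, -0.0, 169.7]
contact_force: [0.1, -0.6, -4.4]
gripper_width: 0.0491
gripper_force: 50.0
```

```bash
python3 - <<'E'
from h import *
s,c,P=wr("w6");print(s["tcp_pos"],s["eef_rot"],s["gripper_width"])
pockets(c,s,.0175)
E
```

```text
[0.59332814 0.28695156 0.11700167] [-1.79958042e+02 -4.86980309e-02  1.69698686e+02] 0.049117814573015756
[243. 151.] [ 130   45   59   90 1008] z 0.0106 [array([471.5, 203.5]), array([52.6, 72.5]), np.float64(79.0)] [0.4863 0.2122]
[389. 133.] [ 243   53   68   72 1385] z 0.0105 [array([489.8, 305.2]), array([56.9, 57.1]), np.float64(79.7)] [0.4922 0.3015]
[180. 197.] [  98  102   81   50 1177] z 0.0183 [array([497.3, 179.3]), array([70.3, 42.5]), np.float64(78.8)] [0.5045 0.1654]
[194. 277.] [ 103  155   99  104 2666] z 0.0183 [array([572.6, 172. ]), array([ 84.8, 101.5]), np.float64(79.3)] [0.5565 0.1581]
[395. 254.] [ 242  160   71   37 2580] z 0.0105 [array([565. , 291.7]), array([63.8, 33.2]), np.float64(79.7)] [0.5648 0.2918]
[246. 274.] [130 169  75  73 775] z 0.0108 [array([568.6, 191.5]), array([73.1, 53.1]), np.float64(35.8)] [0.5603 0.1941]
[237. 300.] [153 196  26  28 542] z 0.0107 [array([575.6, 182.6]), array([24. , 26.3]), np.float64(74.2)] [0.5756 0.1827]
```

View pics/w6.png

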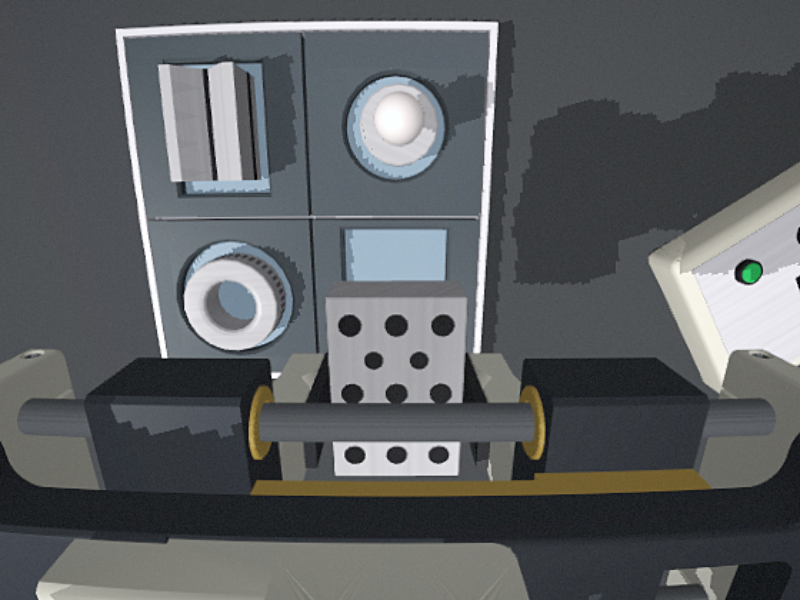

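The drilled block is held square over its pocket (395,250), and the ring, vee and sphere sit in theirs. Lowering.

>>> {"name": "apply_moves", "arguments": {
  "targets": [
    {"dp":[0,0,-0.02],"yaw":0},
    {"dp":[0,0,-0.045],"yaw":0},
    {"dp":[0,0,-0.07],"yaw":0},
    {"dp":[0,0,-0.088],"yaw":0},
    {"dp":[0,0,-0.096],"yaw":0},
    {"dp":[0,0,-0.101],"yaw":0},
    {"dp":[0,0,-0.104],"yaw":0},
    {"dp":[0,0,-0.106],"yaw":0},
    {"dp":[0,0,-0.107],"yaw":0},
    {"dp":[0,0,-0.108],"yaw":0},
    {"dp":[0,0,-0.108],"yaw":0},
    {"dp":[0,0,-0.108],"yaw":0}
  ]
}}

```text
time_s: 33.72
tcp_pos: [0.594, 0.2883, 0.0098]
eef_rot: [180.0, 0.0, 169.7]
contact_force: [0.1, 0.9, -4.6]
gripper_width: 0.0497
gripper_force: 50.0
```

>>> {"name": "apply_moves", "arguments": {
  "targets": [
    {"dp":[0,0,-0.0005],"yaw":0},
    {"dp":[0,0,-0.001],"yaw":0},
    {"dp":[0,0,-0.0015],"yaw":0},
    {"dp":[0,0,-0.0015],"yaw":0},
    {"dp":[0,0,-0.0015],"yaw":0}
  ]
}}

```text
time_s: 34.13
tcp_pos: [0.5937, 0.288, 0.0076]
eef_rot: [-180.0, -0.0, 169.7]
contact_force: [0.3, -0.1, -4.4]
gripper_width: 0.0496
gripper_force: 50.0
```

>>> {"name": "apply_moves", "arguments": {
  "targets": [
    {"dp":[0,0,-0.0004],"yaw":0},
    {"dp":[0,0,-0.0008],"yaw":0},
    {"dp":[0,0,-0.001],"yaw":0},
    {"dp":[0,0,-0.001],"yaw":0},
    {"dp":[0,0,-0.001],"yaw":0}
  ]
}}

```text
time_s: 34.55
tcp_pos: [0.5938, 0.288, 0.0073]
eef_rot: [180.0, 0.0, 169.7]
contact_force: [-3.7, -1.8, 4.5]
gripper_width: 0.049
gripper_force: 50.0
```

>>> {"name": "apply_moves", "arguments": {
  "targets": [
    {"dp":[0,0,0],"yaw":0},
    {"dp":[0,0,0],"yaw":0},
    {"dp":[0,0,0],"yaw":0},
    {"dp":[0,0,0],"yaw":0},
    {"dp":[0,0,0],"yaw":0},
    {"dp":[0,0,0],"yaw":0},
    {"dp":[0,0,0],"yaw":0},
    {"dp":[0,0,0],"yaw":0},
    {"dp":[0,0,0.01],"yaw":0},
    {"dp":[0,0,0.03],"yaw":0},
    {"dp":[0,0,0.06],"yaw":0},
    {"dp":[0,0,0.095],"yaw":0},
    {"dp":[0,0,0.13],"yaw":0},
    {"dp":[0,0,0.165],"yaw":0},
    {"dp":[0,0,0.19],"yaw":0},
    {"dp":[0,0,0.2],"yaw":0},
    {"dp":[0,0,0.2],"yaw":0},
    {"dp":[0,0,0.2],"yaw":0}
  ],
  "grip": -1
}}

```text
time_s: 36.05
tcp_pos: [0.5937, 0.2881, 0.2074]
eef_rot: [179.9, 0.0, 169.7]
contact_force: [-0.7, -0.1, -1.0]
gripper_width: 0.0874
gripper_force: 0.0
```

```bash
python3 - <<'E'
from h import *
s,c,P=wr("w7");print(s["tcp_pos"],s["gripper_width"])
rect(P,.03,.04,(.5938,.288),.055)
rect(P,.04,.052,(.4702,.2025),.05)
rect(P,.03,.04,(.5746,.185),.045)
rect(P,.06,.08,(.4895,.307),.05)
E
```

```text
[0.59365285 0.28805285 0.20741887] 0.08739156021884793
2679 z 0.0351 rect [array([593.6, 288.4]), array([49.9, 74.9]), np.float64(79.8)] circ ((593.5955200195312, 288.1873779296875), 44.166744232177734)
1456 z 0.0452 rect [array([470.4, 202.9]), array([40.9, 60.5]), np.float64(79.7)] circ ((470.5569152832031, 203.2774200439453), 35.711788177490234)
1422 z 0.035 rect [array([574.5, 185.2]), array([57.9, 58.8]), np.float64(33.9)] circ ((574.7274780273438, 184.99510192871094), 30.082752227783203)
515 z 0.0708 rect [array([490.7, 307.3]), array([23.8, 23.9]), np.float64(35.3)] circ ((490.2395935058594, 307.30865478515625), 12.503704071044922)
```

View pics/w7.png

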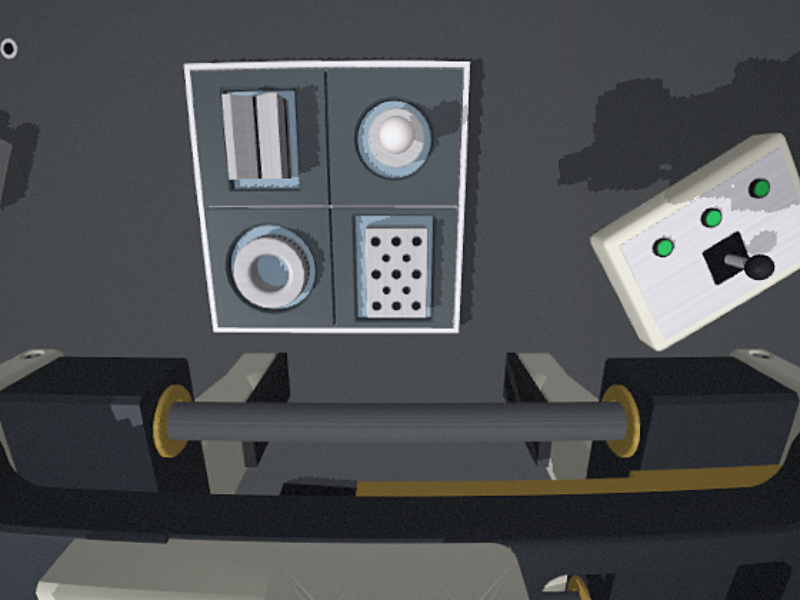

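All four pieces lie flat inside their pockets: vee (258,138), sphere (395,138), ring (271,268), drilled (396,270). Their top heights match. Handing in.

```bash
python3 -c "
from plant import r
print(r.close_job())"
```

```text
the job is handed in; nothing more can be done
None
```

I placed the ring, sphere, vee block and drilled block flat in their own pockets, did not touch the bushing or slotted block, and handed the job in at about 36 s; it returned no verdict.

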